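# Clip, mark and release a heel piece

## Task

Mark the heel piece lying in the marking jig: with the gripper's fingers closed, push the side of the spring clip's post (do not pinch it, the sprung arm must ride up freely) and swing the clip onto the heel piece until it comes up against its stop, never pushing harder than about two kilograms. With the clip holding, press the spring punch down until it bears on the heel piece with roughly a kilogram's push, not much more, and let it spring back up. Then swing the clip right back clear of the heel piece in the same gentle way, leaving the piece lying flat in its nest and the small things around the jig undisturbed.

Things in the scene. Friction and masses are not known exactly. Their poses are not given: they have to be found in the camera images.
- jig: Fixed marking jig: green block 160 (x) by 200 (y) by 30 mm high, its middle 5 mm +x and +y of the origin. Origin: on the table under the nest's middle; z up. Four rails 3 mm high frame the nest (84 by 64 mm). Punch bracket, at x = -30 mm: a post 20 by 20 mm at y = -62 and an arm 20 mm wide from it to y = -10, top at z = 80 mm. Clip pivot: x = 40, y = 50 mm.
- heel: Loose heel piece: a flat black slab 80 (x) by 60 (y) by 8 mm, 90 g, lying in the nest with 2 mm play all round. Origin: centre of its underside; z up; it lies with x, y along the jig's, to about a degree.
- clip_arm: Steel spring arm, 12 mm wide. Origin on the pivot axis, 54 mm above the table; x along the arm, z up. 60 mm out it has a domed foot (radius 12.5 mm, its bottom 2 mm lower than the heel piece's top) and above it a round post. Sprung down (2 N at the foot, 3.5 N at 2 mm lift): polished, it rides up the edge if pushed sideways (3 to 9 N) and free to rise; gripped tight it bears hard.
- clip (a joint): Swing of the clip about its vertical pivot screw, rad. 0: clear stop, arm's x axis at pi - 0.6 rad from the jig's x axis; grows anticlockwise seen from above, onto the heel piece. The foot meets the piece's +y edge at about 0.8. The stop over the piece, slightly springy, lies somewhere beyond 1.3: find it by feel. The clip stays where it is left (friction about 1 N at the post).
- clip_post (a point): Point on the axis of the clip's upright post (diameter 12 mm), 69 mm above the table, 60 mm from the pivot, 12 mm below the post's top; the arm's strip lies 18 mm below this point.
- clip_pivot (a point): Point on the clip's pivot axis, fixed to the jig, 54 mm above the table; the screw's top is at 59 mm.
- punch: Steel spring punch that moves only up and down, at x = -30, y = -22 mm in the jig's frame. Ram of diameter 10 mm, cap on top. Origin: centre of the ram's lower end, 46 mm above the table when up. Its spring takes 2 N at first, about 7 N where the ram meets the heel piece some 8 mm down; any further push bears on the piece. It springs back up.
- punch_top (a point): Centre of the top face of the punch's cap (diameter 22 mm, 8 mm thick), 98 mm above the table when up.
- spare: Bystander: two spare heel pieces stuck together, 16 mm high, on the table just beyond the jig's +y side.
- tack_tin: Bystander: small round steel tin, radius 26 mm, 32 mm high, on the table beyond the jig's +x side.
- driver: Bystander: screwdriver lying on the table along the jig's -y side.
- brush: Bystander: brush lying on the table beyond the jig's +x side.
There are look-alikes about, which are no part of the job. What is shaped like the heel but yellow is not meant.

How it is judged:
By the outcome, as a careful person would: the job done as asked, in the order asked, and still so for the second after the job is handed in, with the robot touching nothing.
It also fails if it takes over 67 s, if anything falls off the work surface, if the arm or the gripper's body presses on something with over 40 N, if the wrist force passes 120 N, or if a joint passes its speed limit or range.

## Robot

A 6-joint arm with a two-finger parallel gripper is mounted at the origin on the work surface. World frame = base frame: x ahead of the robot, y to its left, z up, the work surface at z = 0. Lengths are in m, angles in rad, forces in N, time in s.
With the tool pointing down it reaches from about 0.35 to 0.85 m from the base axis. Payload 8.1 kg.
Tool frame: the origin (TCP) lies midway between the tips of the shut fingers; the grasp point (between the pads) lies 19 mm behind it; z points along the fingers, y is the line along which they close (so a half turn about z gives the same grasp; the last joint's range is limited). The gripper opens to 85 mm and grips with 20 to 120 N. Pads are 22 mm wide; open, the fingers measure 114 mm over their backs; the gripper's body (76 mm by 85 mm) begins 54 mm behind the grasp point. The pads swing forward as they close: fully open they stand 13 mm farther back than shut.
Start: joints at [-1.293, 0.13, 1.488, -0, 1.523, -0.085], TCP at [0.213, -0.561, 0.231] pointing down, gripper open.
Joint ranges: [-2.96, 2.96], [-0.89, 2.26], [0.02, 2.5], [-1.34, 4.48], [0, 2.73], [-2.66, 2.66]. Speed limits (rad/s): [2.39, 2.39, 2.79, 3.14, 3.14, 3.14].

## Interface

Orientations are given as [roll, pitch, yaw] about the fixed x, y, z axes, in that order (R = Rz(yaw) Ry(pitch) Rx(roll)).
In Python, from rig import * gives the robot as it stands.
- The arm moves only by the tool apply_moves, never from a script. Its argument "targets" is a list of rows, each a list of 3 entries, a list of its own where there are three numbers: the turn, a rotation vector about the tool's x, y, z in degrees, then the shift along the tool's x, y, z in cm, then the finger opening in cm, from 0 to 8.54. A call has 1 to 10 rows; each row shifts and turns the commanded pose from where the row before left it, along the tool's axes as they then stand; what a row does not reach is not made up. A row lasts 1/10 s, in which the tool goes at most 50 mm and 8.59 degrees, less where a joint would pass 70% of its speed; a pose out of reach is approached as far as the arm can. A call with a gripper value outside its range is refused whole. The fingers move at their own pace and stop on an object; "grip_force" is the grip in N (left out, the last holds). Time passes only in rows, so rows that do not move let the fingers close. It gives the time, the measured TCP pose, the force, the opening and the grip force at its end, in the units of the state.
- state(): the state, without advancing time (a new reading comes with each control period).
- get_image(name): name is "side" or "top"; returns a dict with "color" (420x560x3 uint8, red, green, blue), "depth" (420x560 float32, m along the optical axis (not along the pixel's ray), 0 where there is no reading), "intrinsics" (3x3 intrinsics, pixels), "rvec" (rotation vector, rad) and "tvec" (3), from world to camera coordinates, as OpenCV has them. Camera axes: x right, y down, z forward; pixel columns grow to the right and rows downward; lengths in m; the calibration is good to about 2 mm. A picture is of the moment at which its call begins.
- finish_job(): hands the job in; it is judged then, once.
The state is a dict: "time": time; "joint_pos": joint angles; "qd": joint speeds; "joint_efforts": joint torques, N m; "tcp_pos": TCP position; "eef_rot": TCP orientation; "force": force on the tool from outside, world axes, zero at the start; "wrist_torque": the same for the moment, N m; "grip_width": finger opening in m; "gripper_force": force on a finger pad.
Only numpy, scipy, OpenCV 4.12 (cv2) and the standard library are available. Lean on these libraries where they do the work, as an engineer would, in place of code of your own. Each camera call takes 0.05 s, during which the arm holds its last target. There are 200 camera calls.

## Working session

There is one attempt and no reset: what is moved stays moved. The work goes in short steps, Python scripts to look and compute and a tool call to move; the robot and the scene stay as the last step left them, time stands still between calls to the robot, and variables do not carry over. Pictures are saved under pics/ and viewed, at most 10 in all, crops included, and the job is handed in when it is done.

Besides the shell and the picture viewer there is one more tool, called after "Emit:" as name(argument=value, ...), one argument or row to a line, values as JSON. apply_moves: Moves the arm, as the interface text tells. Its arguments: {"type":"object","properties":{"targets":{"type":"array"},"grip_force":{"type":"number"}},"required":["targets"]}

```bash
mkdir -p pics; ls; python3 - <<'E'
from rig import *
import cv2,pickle
s=state();print({k:s[k] for k in('time','tcp_pos','eef_rot','force','grip_width')})
for n in('top','side'):
    im=get_image(n);pickle.dump(im,open(n+'0.pkl','wb'))
    cv2.imwrite(f'pics/{n}0.png',cv2.cvtColor(im['color'],cv2.COLOR_RGB2BGR))
E
```

```text
pics
{'time': 0.0, 'tcp_pos': array([ 0.2127707 , -0.56039909,  0.23023561]), 'eef_rot': array([-3.13971140e+00, -1.19901476e-04,  3.62746194e-01]), 'force': array([-0.38524642, -0.05890137,  0.10432904]), 'grip_width': 0.08576253676281134}
```

View pics/top0.png

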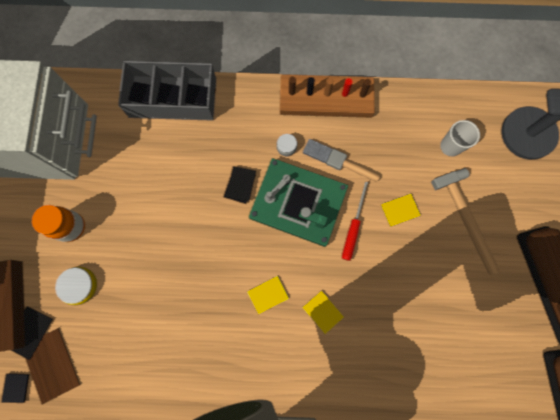

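View pics/side0.png

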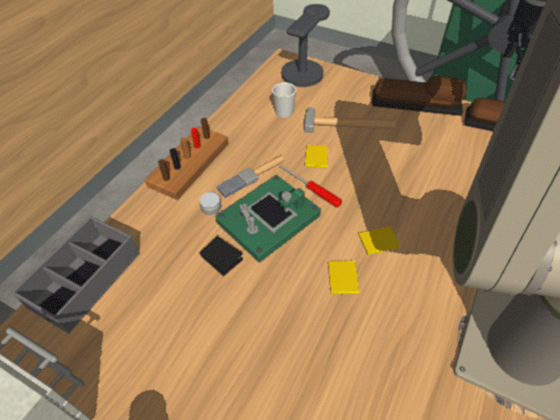

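The top view shows the green jig at (300,203) with the heel piece in its nest at (300,204), the clip at (277,187) and the punch at about (310,213). Could be taken for the heel:
- the spare, black, at (240,184)
- yellow slabs at (268,294), (323,312) and (401,210)
- black blocks at (30,330) and (15,388)

I choose the black slab in the green nest.

```bash
cat > h.py <<'E'
import numpy as np,cv2,pickle
def cam(im):
    R=cv2.Rodrigues(np.asarray(im['rvec'],float))[0];return im['intrinsics'],R,np.asarray(im['tvec'],float).ravel()
def ray(im,uv,z):
    K,R,t=cam(im);uv=np.atleast_2d(uv).astype(float)
    d=(np.linalg.inv(K)@np.c_[uv,np.ones(len(uv))].T).T@R; c=-R.T@t
    return c+d*((z-c[2])/d[:,2])[:,None]
def proj(im,P):
    K,R,t=cam(im);return cv2.projectPoints(np.atleast_2d(P).astype(float),R,t,K,None)[0][:,0]
def world(im):
    K,R,t=cam(im);v,u=np.indices(im['depth'].shape);d=im['depth']
    p=np.stack([(u-K[0,2])/K[0,0]*d,(v-K[1,2])/K[1,1]*d,d],-1);return (p-t)@R
E
python3 - <<'E'
from h import *
for n in('top','side'):
    im=pickle.load(open(n+'0.pkl','rb'));c=im['color']
    hsv=cv2.cvtColor(c,cv2.COLOR_RGB2HSV)
    W=world(im)
    m=((hsv[...,0]>60)&(hsv[...,0]<95)&(hsv[...,1]>80)).astype(np.uint8)
    m[:130]=0;m[290:]=0;m[:,:180]=0;m[:,420:]=0
    m2=m*(abs(W[...,2]-.03)<.006)
    cs,_=cv2.findContours(m2.astype(np.uint8),cv2.RETR_EXTERNAL,cv2.CHAIN_APPROX_NONE)
    k=max(cs,key=cv2.contourArea)[:,0]
    P=ray(im,k,.03)[:,:2]
    r=cv2.minAreaRect((P*1000).astype(np.float32));print(n,r,cv2.boxPoints(r).round(1).tolist())
    hp=W[m2>0];print('z med',np.median(hp[:,2]))
    # heel top: dark near nest
    print('focal',im['intrinsics'][0,0],'cam',(-cam(im)[1].T@cam(im)[2]).round(3))
a=pickle.load(open('top0.pkl','rb'))['color'][130:270,215:390];b=pickle.load(open('side0.pkl','rb'))['color'][165:285,190:350]
a=cv2.resize(a,None,fx=4,fy=4,interpolation=2);b=cv2.resize(b,None,fx=4,fy=4,interpolation=2)
cv2.imwrite('pics/a1.png',a[...,::-1]);cv2.imwrite('pics/b1.png',b[...,::-1])
E
```

```text
top ((594.6758422851562, -55.03046417236328), (194.9669189453125, 158.6092529296875), 71.27340698242188) [[488.29998779296875, -121.9000015258789], [638.5, -172.8000030517578], [701.0999755859375, 11.800000190734863], [550.9000244140625, 62.79999923706055]]
z med 0.02980800925625555
focal 400.1687578624649 cam [ 0.369 -0.023  0.964]
side ((594.325927734375, -46.94153594970703), (199.142822265625, 158.82191467285156), 71.46206665039062) [[487.3999938964844, -116.0999984741211], [638.0, -166.60000610351562], [701.2999877929688, 22.200000762939453], [550.7000122070312, 72.69999694824219]]
z med 0.028260450636069932
focal 442.65878363343285 cam [0.242 0.516 0.841]
```

View pics/a1.png

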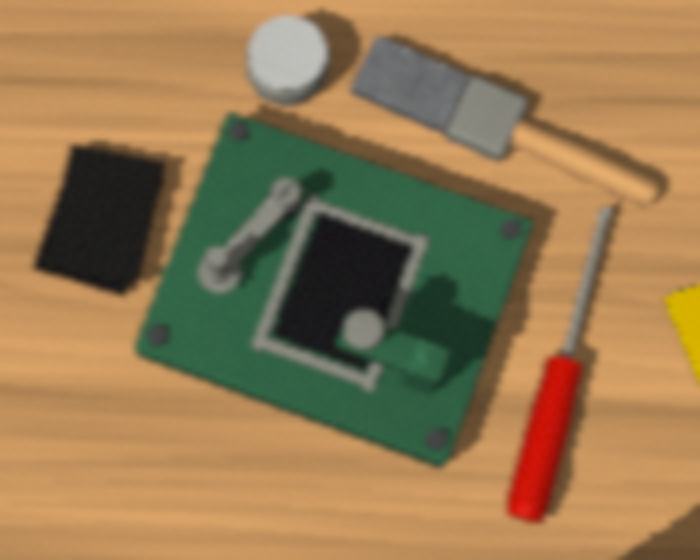

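View pics/b1.png

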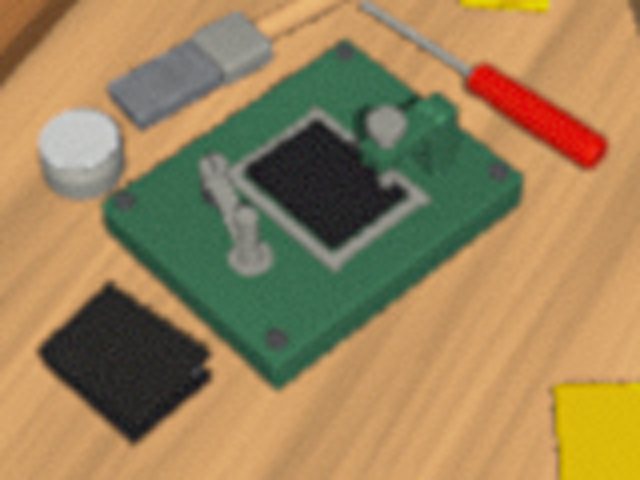

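The crop confirms it: a black slab in the framed nest, punch cap at about (305,212) and post at about (270,197) in the top view. Next I fix the jig's pose from landmarks at known heights.

```bash
python3 - <<'E'
from h import *
T=pickle.load(open('top0.pkl','rb'));S=pickle.load(open('side0.pkl','rb'))
f=lambda x,y,ox,oy:((x+.5)/4-.5+ox,(y+.5)/4-.5+oy)
A=lambda x,y:f(x,y,215,130);B=lambda x,y:f(x,y,190,165)
L={'cap':(A(362,328),B(386,120),.098,(-30,-22)),'screw':(A(286,190),B(212,163),.059,(40,50)),'posttop':(A(219,266),B(246,215),.081,None),
'bolt1':(A(238,130),B(125,200),.03,None),'bolt2':(A(511,229),B(344,50),.03,None),'bolt3':(A(436,438),B(498,173),.03,None),'bolt4':(A(159,334),B(276,339),.03,None)}
for k,(a,b,z,_) in L.items():
    print(k,(ray(T,a,z)[0,:2]*1000).round(1),(ray(S,b,z)[0,:2]*1000).round(1))
# corners by colour-only contour, top view
for n,im in(('top',T),('side',S)):
    W=world(im);
    for k,(a,b,z,_) in L.items():
        u,v=np.round(a if n=='top' else b).astype(int);print(n,k,(W[v,u]*1000).round(1))
E
```

```text
cap [554.6 -68.5] [554.7 -66.5]
screw [644.4 -24.1] [644.7 -20.7]
posttop [591.5  12.6] [597.2  17.6]
bolt1 [690.4   6.4] [690.2   7.8]
bolt2 [ 633.3 -160.8] [ 634.7 -159.8]
bolt3 [ 504.4 -117. ] [ 504.3 -113.5]
bolt4 [561.5  48.7] [561.2  52. ]
top cap [553.3 -68.1  99.7]
top screw [644.9 -23.8  58.4]
top posttop [592.5  13.6  78. ]
top bolt1 [689.8   6.6  32.7]
top bolt2 [ 631.5 -159.2   34.9]
top bolt3 [ 504.4 -117.6   32.4]
top bolt4 [560.9  49.3  34.2]
side cap [554.8 -66.1  97. ]
side screw [645.7 -23.7  56.7]
side posttop [597.3  17.8  82.5]
side bolt1 [689.    8.9  30.4]
side bolt2 [ 632.2 -157.5   33.8]
side bolt3 [ 504.1 -112.3   31. ]
side bolt4 [560.6  51.3  30.9]
```

```bash
python3 - <<'E'
from h import *
P=np.array([644.9,-22.9])
out=[]
for n,(x0,y0) in(('top',(255,165)),('side',(230,190))):
    im=pickle.load(open(n+'0.pkl','rb'))
    c=cv2.resize(im['color'][y0:y0+45,x0:x0+36],None,fx=10,fy=10,interpolation=cv2.INTER_CUBIC)[...,::-1].copy()
    for q,col in((0,(0,0,255)),(.15,(0,255,255)),(.3,(255,0,0))):
        a=np.pi-.6+q-np.deg2rad(18.8);p=P+60*np.array([np.cos(a),np.sin(a)])
        for z in(.042,.081):
            u=(proj(im,[*(p/1000),z])[0]-[x0,y0]+.5)*10-.5
            cv2.drawMarker(c,tuple(int(t) for t in u),col,0 if z>.05 else 1,10,1)
    out.append(c)
cv2.imwrite('pics/c2.png',np.hstack(out))
E
```

```text
(no output)
```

View pics/c2.png

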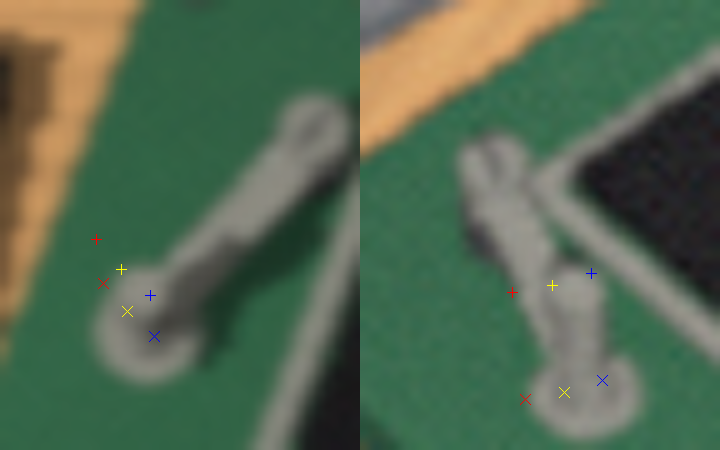

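The clip rests at about q = 0.26 (foot at crop (150,330) left, post top at (578,270) right), so the post is at about (598, 14) mm. Moving to behind it with the fingers shut.

Emit:
apply_moves(
  targets=[
    [[0,0,0],[2.9,-2.05,0.4],0],
    [[0,0,0],[2.9,-2.05,0.4],0],
    [[0,0,0],[2.9,-2.05,0.4],0],
    [[0,0,0],[2.9,-2.05,0.4],0],
    [[0,0,0],[2.9,-2.05,0.4],0],
    [[0,0,0],[2.9,-2.05,0.4],0],
    [[0,0,0],[2.9,-2.05,0.4],0],
    [[0,0,0],[2.9,-2.05,0.4],0],
    [[0,0,0],[2.9,-2.05,0.4],0],
    [[0,0,0],[2.9,-2.05,0.4],0],
  ],
  grip_force=40,
)

```text
time: 1.1
tcp_pos: [0.4117, -0.2649, 0.1908]
eef_rot: [-3.141, 0.0, 0.363]
force: [1.1, -1.0, 1.0]
grip_width: -0.0001
gripper_force: 0.0
```

Emit:
apply_moves(
  targets=[
    [[0,0,0],[2.9,-2.05,0.4],0],
    [[0,0,0],[2.9,-2.05,0.4],0],
    [[0,0,0],[2.9,-2.05,0.4],0],
    [[0,0,0],[2.9,-2.05,0.4],0],
    [[0,0,0],[2.9,-2.05,0.4],0],
    [[0,0,0],[2.9,-2.05,0.4],0],
    [[0,0,0],[2.9,-2.05,0.4],0],
    [[0,0,0],[2.9,-2.05,0.4],0],
    [[0,0,0],[2.9,-2.05,0.4],0],
    [[0,0,0],[0,0,0],0],
  ],
)

```text
time: 2.1
tcp_pos: [0.5906, 0.0024, 0.1539]
eef_rot: [-3.14, 0.001, 0.366]
force: [-1.2, -0.5, -1.0]
grip_width: 0.0002
gripper_force: 0.0
```

Emit:
apply_moves(
  targets=[
    [[0,0,0],[3.3,-2.1,0],0],
    [[0,0,-7.7],[0,0,0],0],
    [[0,0,-7.7],[0,0,0],0],
    [[0,0,-7.7],[0,0,0],0],
    [[0,0,-7.7],[0,0,0],0],
    [[0,0,0],[0,0,2],0],
    [[0,0,0],[0,0,2],0],
    [[0,0,0],[0,0,1.8],0],
    [[0,0,0],[0,0,0],0],
  ],
)

```text
time: 3.0
tcp_pos: [0.6104, 0.0296, 0.0936]
eef_rot: [-3.137, 0.004, 0.9]
force: [-0.3, -0.4, 0.2]
grip_width: -0.0003
gripper_force: 0.0
```

```bash
python3 - <<'E'
from rig import *
import cv2,pickle,numpy as np
s=state();print(s['tcp_pos'],s['eef_rot'],s['force'])
o=[]
for n,(x0,y0) in(('top',(240,150)),('side',(200,150))):
    im=get_image(n);pickle.dump(im,open(n+'1.pkl','wb'))
    o.append(cv2.resize(im['color'][y0:y0+100,x0:x0+100],None,fx=4,fy=4,interpolation=2)[...,::-1])
cv2.imwrite('pics/d3.png',np.hstack(o))
E
```

```text
[0.61040383 0.02956408 0.09364654] [-3.13658927  0.00397818  0.89992781] [-0.25935051 -0.37262439  0.20037163]
```

View pics/d3.png

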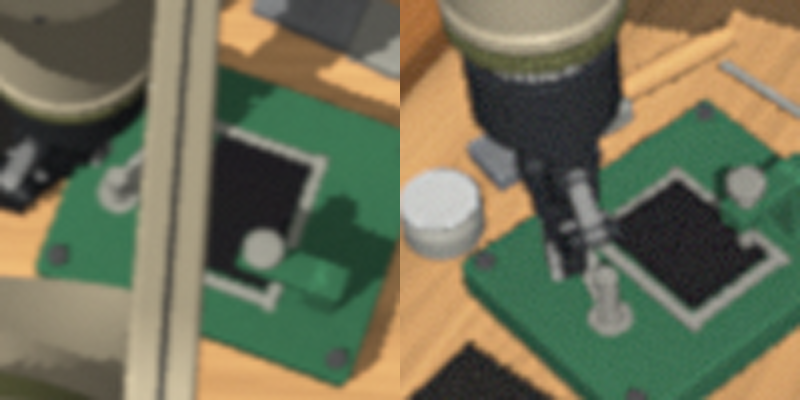

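The fingers hover behind the post (side crop: tips at (570,275), post top at (605,275)). The gap is small, so I back off a little before going down.

Emit:
apply_moves(
  targets=[
    [[0,0,0],[0.8,0,0],0],
    [[0,0,0],[0,0,0.8],0],
    [[0,0,0],[0,0,0.8],0],
    [[0,0,0],[0,0,0.7],0],
    [[0,0,0],[0,0,0.6],0],
    [[0,0,0],[0,0,0],0],
  ],
)

```text
time: 3.7
tcp_pos: [0.6171, 0.0363, 0.0666]
eef_rot: [-3.139, 0.002, 0.9]
force: [0.2, 0.7, 0.2]
grip_width: 0.0001
gripper_force: 0.0
```

Emit:
apply_moves(
  targets=[
    [[0,0,0],[-0.3,-0.15,0.1],0],
    [[0,0,0],[-0.3,0,0],0],
    [[0,0,0],[-0.3,0,0],0],
    [[0,0,0],[-0.2,0,0],0],
    [[0,0,0],[-0.1,0,0],0],
    [[0,0,-1.5],[-0.16,-0.045,0],0],
    [[0,0,-1.5],[-0.16,-0.045,0],0],
    [[0,0,-1.5],[-0.16,-0.045,0],0],
    [[0,0,-1.5],[-0.16,-0.045,0],0],
    [[0,0,0],[0,0,0],0],
  ],
)

```text
time: 4.7
tcp_pos: [0.6042, 0.0237, 0.0673]
eef_rot: [-3.142, 0.0, 1.006]
force: [0.7, 0.5, 0.9]
grip_width: -0.0003
gripper_force: 0.3
```

Emit:
apply_moves(
  targets=[
    [[0,0,-2],[-0.21,-0.06,0.02],0],
    [[0,0,-2],[-0.21,-0.06,0.02],0],
    [[0,0,-2],[-0.21,-0.06,0.02],0],
    [[0,0,-2],[-0.21,-0.06,0.02],0],
    [[0,0,-2],[-0.21,-0.06,0.02],0],
    [[0,0,-2],[-0.21,-0.06,0.02],0],
    [[0,0,-2],[-0.21,-0.06,0],0],
    [[0,0,-2],[-0.21,-0.06,0],0],
    [[0,0,-2],[-0.21,-0.06,0],0],
    [[0,0,0],[0,0,0],0],
  ],
)

```text
time: 5.7
tcp_pos: [0.5915, 0.0088, 0.066]
eef_rot: [-3.141, 0.0, 1.32]
force: [0.2, 0.3, 0.2]
grip_width: -0.0001
gripper_force: 0.1
```

```bash
cat > st.py <<'E'
from rig import *
import numpy as np,sys
s=state();p=s['tcp_pos']*1000;y=s['eef_rot'][2];f=s['force']
tx=np.array([np.cos(y),np.sin(y)]);ty=np.array([np.sin(y),-np.cos(y)])
P=np.array([644.9,-22.9]);r=p[:2]-P
print('t',s['time'],'tcp',p.round(1),'yaw',np.degrees(y).round(1),'r in tool',(r@tx).round(1),(r@ty).round(1),'F tool',(f[:2]@tx).round(2),(f[:2]@ty).round(2),'Fz',f[2].round(2),
'q if pushed on: ',np.radians(np.degrees(y)+90+18.8-145.6).round(3))
E
cat > pic.py <<'E'
from rig import *
import cv2,pickle,numpy as np,sys
o=[]
for n,(x0,y0) in(('top',(240,150)),('side',(200,150))):
    im=get_image(n);pickle.dump(im,open(n+sys.argv[1]+'.pkl','wb'))
    o.append(cv2.resize(im['color'][y0:y0+100,x0:x0+100],None,fx=4,fy=4,interpolation=2)[...,::-1])
cv2.imwrite(f'pics/p{sys.argv[1]}.png',np.hstack(o))
E
python3 st.py;python3 pic.py 5
```

```text
t 5.7 tcp [591.5   8.8  66. ] yaw 75.6 r in tool 17.4 -59.6 F tool 0.32 0.1 Fz 0.19 q if pushed on:  0.677
```

View pics/p5.png

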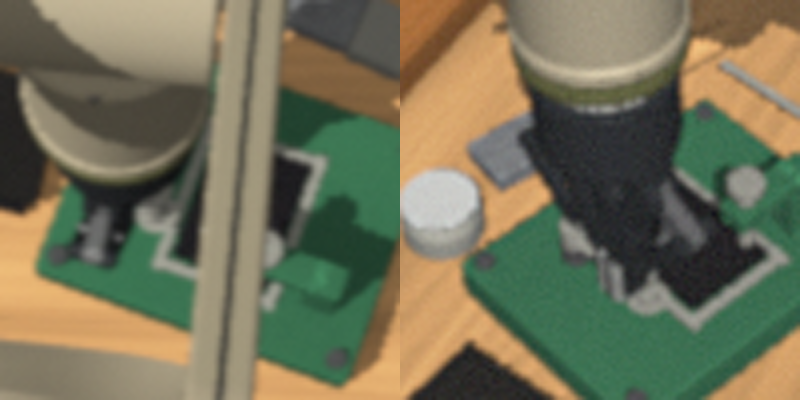

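The clip follows the fingers: its foot is now next to the nest's +y rail (side crop (648,300)). Continuing more slowly over the edge.

Emit:
apply_moves(
  targets=[
    [[0,0,-1.5],[-0.16,-0.045,0],0],
    [[0,0,-1.5],[-0.16,-0.045,0],0],
    [[0,0,-1.5],[-0.16,-0.045,0],0],
    [[0,0,-1.5],[-0.16,-0.045,0],0],
    [[0,0,-1.5],[-0.16,-0.045,0],0],
  ],
)

```text
time: 6.3
tcp_pos: [0.5878, 0.0014, 0.066]
eef_rot: [-3.141, -0.0, 1.452]
force: [-0.2, 0.7, -1.0]
grip_width: 0.0003
gripper_force: 0.5
```

```bash
python3 st.py
```

```text
t 6.3 tcp [587.8   1.4  66. ] yaw 83.2 r in tool 17.4 -59.6 F tool 0.66 -0.27 Fz -1.05 q if pushed on:  0.81
```

Emit:
apply_moves(
  targets=[
    [[0,0,-1.5],[-0.16,-0.045,0],0],
    [[0,0,-1.5],[-0.16,-0.045,0],0],
    [[0,0,-1.5],[-0.16,-0.045,0],0],
    [[0,0,-1.5],[-0.16,-0.045,0],0],
  ],
)

```text
time: 6.7
tcp_pos: [0.5857, -0.0045, 0.0663]
eef_rot: [3.141, -0.001, 1.557]
force: [-1.0, 3.8, 3.0]
grip_width: -0.0001
gripper_force: 2.1
```

```bash
python3 st.py
```

```text
t 6.7 tcp [585.7  -4.5  66.3] yaw 89.2 r in tool 17.6 -59.4 F tool 3.83 -1.02 Fz 2.95 q if pushed on:  0.915
```

Emit:
apply_moves(
  targets=[
    [[0,0,-1.5],[-0.16,-0.045,0],0],
    [[0,0,-1.5],[-0.16,-0.045,0],0],
    [[0,0,-1.5],[-0.16,-0.045,0],0],
    [[0,0,-1.5],[-0.16,-0.045,0],0],
  ],
)

```text
time: 7.1
tcp_pos: [0.584, -0.0116, 0.0661]
eef_rot: [3.142, 0.0, 1.662]
force: [0.4, 3.0, 1.3]
grip_width: -0.0002
gripper_force: 1.4
```

```bash
python3 st.py
```

```text
t 7.1 tcp [584.  -11.6  66.1] yaw 95.2 r in tool 16.8 -59.7 F tool 2.92 0.62 Fz 1.25 q if pushed on:  1.019
```

Emit:
apply_moves(
  targets=[
    [[0,0,-1.5],[-0.16,-0.045,0],0],
    [[0,0,-1.5],[-0.16,-0.045,0],0],
    [[0,0,-1.5],[-0.16,-0.045,0],0],
    [[0,0,-1.5],[-0.16,-0.045,0],0],
    [[0,0,-1.5],[-0.16,-0.045,0],0],
    [[0,0,-1.5],[-0.16,-0.045,0],0],
    [[0,0,-1.5],[-0.16,-0.045,0],0],
  ],
)

```text
time: 7.8
tcp_pos: [0.5826, -0.0229, 0.066]
eef_rot: [-3.141, -0.0, 1.845]
force: [1.0, 2.7, 0.7]
grip_width: 0.0003
gripper_force: 1.2
```

```bash
python3 st.py
```

```text
t 7.8 tcp [582.6 -22.9  66. ] yaw 105.7 r in tool 16.9 -59.9 F tool 2.31 1.72 Fz 0.69 q if pushed on:  1.203
```

Emit:
apply_moves(
  targets=[
    [[0,0,-1],[-0.11,-0.03,0],0],
    [[0,0,-1],[-0.11,-0.03,0],0],
    [[0,0,-1],[-0.11,-0.03,0],0],
  ],
)

```text
time: 8.1
tcp_pos: [0.5827, -0.0263, 0.066]
eef_rot: [-3.141, -0.0, 1.897]
force: [1.0, 3.8, 0.8]
grip_width: 0.0
gripper_force: 1.2
```

```bash
python3 st.py
```

```text
t 8.1 tcp [582.7 -26.3  66. ] yaw 108.7 r in tool 16.7 -60.0 F tool 3.24 2.15 Fz 0.8 q if pushed on:  1.254
```

Emit:
apply_moves(
  targets=[
    [[0,0,-1],[-0.11,-0.03,0],0],
    [[0,0,-1],[-0.11,-0.03,0],0],
  ],
)

```text
time: 8.3
tcp_pos: [0.5829, -0.0285, 0.0661]
eef_rot: [-3.141, -0.0, 1.932]
force: [0.5, 2.7, 0.1]
grip_width: -0.0
gripper_force: 1.1
```

Emit:
apply_moves(
  targets=[
    [[0,0,-0.7],[-0.075,-0.02,0],0],
    [[0,0,-0.7],[-0.075,-0.02,0],0],
  ],
)

```text
time: 8.5
tcp_pos: [0.5831, -0.0301, 0.0661]
eef_rot: [-3.142, -0.0, 1.955]
force: [0.8, 2.2, -0.0]
grip_width: -0.0001
gripper_force: 1.1
```

```bash
python3 st.py
```

```text
t 8.5 tcp [583.1 -30.1  66.1] yaw 112.0 r in tool 16.6 -60.0 F tool 1.74 1.6 Fz -0.03 q if pushed on:  1.313
```

Emit:
apply_moves(
  targets=[
    [[0,0,-0.7],[-0.075,-0.02,0],0],
  ],
)

```text
time: 8.6
tcp_pos: [0.5831, -0.0308, 0.066]
eef_rot: [-3.141, -0.0, 1.968]
force: [-0.2, 3.6, -0.7]
grip_width: 0.0001
gripper_force: 1.1
```

Emit:
apply_moves(
  targets=[
    [[0,0,-0.7],[-0.075,-0.02,0],0],
  ],
)

```text
time: 8.7
tcp_pos: [0.5832, -0.0315, 0.066]
eef_rot: [-3.141, -0.0, 1.98]
force: [0.1, 2.3, 0.0]
grip_width: 0.0001
gripper_force: 1.1
```

Emit:
apply_moves(
  targets=[
    [[0,0,-0.7],[-0.075,-0.02,0],0],
  ],
)

```text
time: 8.8
tcp_pos: [0.5834, -0.0323, 0.0661]
eef_rot: [-3.141, -0.0, 1.992]
force: [0.1, 2.3, -0.5]
grip_width: 0.0002
gripper_force: 1.1
```

Emit:
apply_moves(
  targets=[
    [[0,0,-0.7],[-0.075,-0.02,0],0],
  ],
)

```text
time: 8.9
tcp_pos: [0.5835, -0.0331, 0.066]
eef_rot: [-3.141, -0.0, 2.004]
force: [0.3, 2.4, 0.2]
grip_width: -0.0002
gripper_force: 1.1
```

Emit:
apply_moves(
  targets=[
    [[0,0,-0.7],[-0.075,-0.02,0],0],
  ],
)

```text
time: 9.0
tcp_pos: [0.5836, -0.0339, 0.0661]
eef_rot: [-3.142, -0.0, 2.017]
force: [0.8, 1.8, -0.2]
grip_width: 0.0001
gripper_force: 1.1
```

Emit:
apply_moves(
  targets=[
    [[0,0,-0.7],[-0.075,-0.02,0],0],
  ],
)

```text
time: 9.1
tcp_pos: [0.5838, -0.0346, 0.0661]
eef_rot: [-3.141, -0.0, 2.029]
force: [-0.2, 2.5, -0.2]
grip_width: 0.0003
gripper_force: 1.1
```

Emit:
apply_moves(
  targets=[
    [[0,0,-0.7],[-0.075,-0.02,0],0],
  ],
)

```text
time: 9.2
tcp_pos: [0.5839, -0.0354, 0.066]
eef_rot: [-3.141, -0.0, 2.041]
force: [0.3, 2.2, 0.1]
grip_width: -0.0002
gripper_force: 1.1
```

Emit:
apply_moves(
  targets=[
    [[0,0,-0.7],[-0.075,-0.02,0],0],
  ],
)

```text
time: 9.3
tcp_pos: [0.5841, -0.0362, 0.0661]
eef_rot: [-3.142, -0.0, 2.053]
force: [0.2, 3.0, 0.9]
grip_width: 0.0004
gripper_force: 1.1
```

Emit:
apply_moves(
  targets=[
    [[0,0,-0.7],[-0.075,-0.02,0],0],
  ],
)

```text
time: 9.4
tcp_pos: [0.5843, -0.0369, 0.0661]
eef_rot: [-3.142, -0.0, 2.066]
force: [-0.3, 2.4, 0.4]
grip_width: 0.0
gripper_force: 1.1
```

Emit:
apply_moves(
  targets=[
    [[0,0,-0.7],[-0.075,-0.02,0],0],
  ],
)

```text
time: 9.5
tcp_pos: [0.5844, -0.0377, 0.0661]
eef_rot: [-3.141, -0.0, 2.078]
force: [0.7, 2.4, 0.3]
grip_width: 0.0001
gripper_force: 1.1
```

Emit:
apply_moves(
  targets=[
    [[0,0,-0.7],[-0.075,-0.02,0],0],
  ],
)

```text
time: 9.6
tcp_pos: [0.5846, -0.0384, 0.0661]
eef_rot: [-3.142, -0.0, 2.09]
force: [0.9, 2.6, -0.1]
grip_width: 0.0
gripper_force: 1.1
```

Emit:
apply_moves(
  targets=[
    [[0,0,-0.7],[-0.075,-0.02,0],0],
  ],
)

```text
time: 9.7
tcp_pos: [0.5848, -0.0392, 0.066]
eef_rot: [-3.141, -0.0, 2.102]
force: [-0.1, 2.2, 0.4]
grip_width: -0.0
gripper_force: 1.1
```

Emit:
apply_moves(
  targets=[
    [[0,0,-0.7],[-0.075,-0.02,0],0],
  ],
)

```text
time: 9.8
tcp_pos: [0.5851, -0.0399, 0.0661]
eef_rot: [-3.142, -0.0, 2.114]
force: [-0.3, 2.3, -0.5]
grip_width: -0.0001
gripper_force: 1.1
```

Emit:
apply_moves(
  targets=[
    [[0,0,-0.7],[-0.075,-0.02,0],0],
  ],
)

```text
time: 9.9
tcp_pos: [0.5852, -0.0407, 0.066]
eef_rot: [-3.141, -0.0, 2.127]
force: [0.0, 3.8, 0.4]
grip_width: 0.0001
gripper_force: 1.1
```

Emit:
apply_moves(
  targets=[
    [[0,0,-0.7],[-0.075,-0.02,0],0],
  ],
)

```text
time: 10.0
tcp_pos: [0.5855, -0.0414, 0.0661]
eef_rot: [-3.142, -0.0, 2.139]
force: [-0.4, 2.9, -0.7]
grip_width: -0.0005
gripper_force: 1.3
```

Emit:
apply_moves(
  targets=[
    [[0,0,-0.5],[-0.05,-0.015,0],0],
  ],
)

```text
time: 10.1
tcp_pos: [0.5855, -0.0417, 0.066]
eef_rot: [-3.141, -0.001, 2.147]
force: [0.3, 4.0, -0.3]
grip_width: -0.0001
gripper_force: 2.1
```

Emit:
apply_moves(
  targets=[
    [[0,0,-0.5],[-0.05,-0.015,0],0],
  ],
)

```text
time: 10.2
tcp_pos: [0.5856, -0.042, 0.066]
eef_rot: [-3.141, -0.001, 2.156]
force: [-1.5, 5.3, 1.9]
grip_width: -0.0002
gripper_force: 2.8
```

```bash
python3 st.py
```

```text
t 10.2 tcp [585.6 -42.   66. ] yaw 123.5 r in tool 16.8 -60.0 F tool 5.25 1.62 Fz 1.86 q if pushed on:  1.514
```

The stop is coming up: the force is rising where it was flat before.

Emit:
apply_moves(
  targets=[
    [[0,0,-0.3],[-0.05,-0.01,0],0],
  ],
)

```text
time: 10.3
tcp_pos: [0.5856, -0.0422, 0.066]
eef_rot: [-3.141, -0.001, 2.161]
force: [-2.6, 6.3, 1.7]
grip_width: 0.0001
gripper_force: 3.5
```

Emit:
apply_moves(
  targets=[
    [[0,0,-0.3],[-0.05,-0.01,0],0],
    [[0,0,0],[0,0,0],0],
  ],
)

```text
time: 10.5
tcp_pos: [0.5857, -0.0424, 0.066]
eef_rot: [-3.141, -0.002, 2.167]
force: [-2.8, 6.5, 1.7]
grip_width: 0.0001
gripper_force: 3.7
```

```bash
python3 st.py
```

```text
t 10.5 tcp [585.7 -42.4  66. ] yaw 124.1 r in tool 17.1 -60.0 F tool 6.94 1.34 Fz 1.72 q if pushed on:  1.524
```

Emit:
apply_moves(
  targets=[
    [[0,0,0],[-0.05,0,0],0],
    [[0,0,0],[-0.05,0,0],0],
    [[0,0,0],[0,0,0],0],
  ],
)

```text
time: 10.8
tcp_pos: [0.5859, -0.0428, 0.0659]
eef_rot: [-3.141, -0.003, 2.167]
force: [-3.7, 9.3, 4.0]
grip_width: -0.0001
gripper_force: 5.1
```

```bash
python3 st.py
```

```text
t 10.8 tcp [585.9 -42.8  65.9] yaw 124.1 r in tool 16.7 -60.0 F tool 9.78 2.19 Fz 4.05 q if pushed on:  1.524
```

About 10 N against the stop, which is enough. Withdrawing, then rising to above the punch cap.

Emit:
apply_moves(
  targets=[
    [[0,0,0],[0.2,0,0],0],
    [[0,0,0],[0.6,0,0],0],
    [[0,0,0],[0.8,0,0],0],
    [[0,0,0],[0.9,0,0],0],
    [[0,0,0],[0,0,-2.5],0],
    [[0,0,0],[0,0,-2.5],0],
    [[0,0,0],[-1.4,-2,0],0],
    [[0,0,0],[-1.45,-2,0],0],
    [[0,0,0],[0,0,0],0],
    [[0,0,0],[0,0,0],0],
  ],
)

```text
time: 11.8
tcp_pos: [0.5553, -0.0694, 0.1161]
eef_rot: [3.141, 0.0, 2.165]
force: [0.3, -0.2, -0.4]
grip_width: -0.0001
gripper_force: 0.0
```

```bash
python3 st.py; python3 pic.py 6
```

```text
t 11.8 tcp [555.3 -69.4 116.1] yaw 124.0 r in tool 11.6 -100.3 F tool -0.32 0.09 Fz -0.43 q if pushed on:  1.522
```

View pics/p6.png

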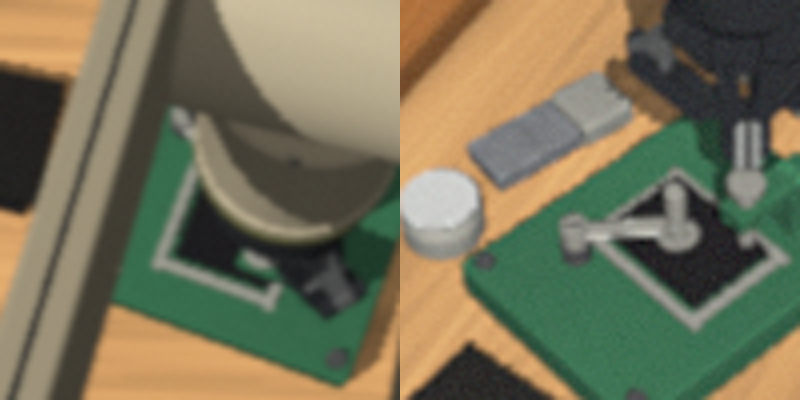

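The clip lies on the heel piece (foot at crop (680,235), still in place after release), and the fingers (748,150) stand right over the cap (746,185). Pressing down.

Emit:
apply_moves(
  targets=[
    [[0,0,0],[0,0,0.6],0],
    [[0,0,0],[0,0,0.6],0],
    [[0,0,0],[0,0,0.4],0],
    [[0,0,0],[0,0,0.3],0],
    [[0,0,0],[0,0,0.2],0],
    [[0,0,0],[0,0,0],0],
  ],
)

```text
time: 12.5
tcp_pos: [0.5554, -0.0692, 0.0949]
eef_rot: [-3.141, -0.001, 2.166]
force: [-2.5, 2.1, 3.3]
grip_width: 0.0002
gripper_force: 1.8
```

Emit:
apply_moves(
  targets=[
    [[0,0,0],[0,0,0.1],0],
    [[0,0,0],[0,0,0.1],0],
    [[0,0,0],[0,0,0],0],
  ],
)

```text
time: 12.8
tcp_pos: [0.5558, -0.0695, 0.0933]
eef_rot: [3.141, 0.0, 2.166]
force: [-2.0, 1.5, 4.5]
grip_width: -0.0003
gripper_force: 2.2
```

Emit:
apply_moves(
  targets=[
    [[0,0,0],[0,0,0.1],0],
    [[0,0,0],[0,0,0.1],0],
    [[0,0,0],[0,0,0],0],
  ],
)

```text
time: 13.1
tcp_pos: [0.5558, -0.0695, 0.0913]
eef_rot: [3.141, 0.0, 2.166]
force: [-2.8, 2.6, 5.8]
grip_width: -0.0005
gripper_force: 2.8
```

Emit:
apply_moves(
  targets=[
    [[0,0,0],[0,0,0.05],0],
    [[0,0,0],[0,0,0],0],
  ],
)

```text
time: 13.3
tcp_pos: [0.5558, -0.0694, 0.0909]
eef_rot: [3.141, 0.0, 2.166]
force: [-2.6, 3.1, 6.4]
grip_width: -0.0
gripper_force: 3.0
```

Emit:
apply_moves(
  targets=[
    [[0,0,0],[0,0,0.05],0],
    [[0,0,0],[0,0,0],0],
  ],
)

```text
time: 13.5
tcp_pos: [0.5558, -0.0694, 0.0904]
eef_rot: [3.141, 0.0, 2.166]
force: [-3.1, 2.1, 6.0]
grip_width: 0.0
gripper_force: 3.1
```

Emit:
apply_moves(
  targets=[
    [[0,0,0],[0,0,0.05],0],
    [[0,0,0],[0,0,0],0],
  ],
)

```text
time: 13.7
tcp_pos: [0.5558, -0.0694, 0.0901]
eef_rot: [3.141, 0.0, 2.166]
force: [-3.0, 2.5, 6.5]
grip_width: -0.0
gripper_force: 3.5
```

Emit:
apply_moves(
  targets=[
    [[0,0,0],[0,0,0.05],0],
    [[0,0,0],[0,0,0],0],
  ],
)

```text
time: 13.9
tcp_pos: [0.5559, -0.0695, 0.09]
eef_rot: [3.141, 0.0, 2.166]
force: [-5.2, 2.3, 9.8]
grip_width: 0.0002
gripper_force: 5.2
```

Emit:
apply_moves(
  targets=[
    [[0,0,0],[0,0,0.05],0],
    [[0,0,0],[0,0,0],0],
  ],
)

```text
time: 14.1
tcp_pos: [0.5559, -0.0695, 0.09]
eef_rot: [3.141, 0.001, 2.166]
force: [-7.0, 2.8, 13.9]
grip_width: -0.0003
gripper_force: 7.0
```

Emit:
apply_moves(
  targets=[
    [[0,0,0],[0,0,0.04],0],
    [[0,0,0],[0,0,0],0],
  ],
)

```text
time: 14.3
tcp_pos: [0.556, -0.0695, 0.0899]
eef_rot: [3.141, 0.001, 2.166]
force: [-7.6, 2.7, 16.7]
grip_width: -0.0002
gripper_force: 8.3
```

```bash
python3 st.py
```

```text
t 14.3 tcp [556.  -69.5  89.9] yaw 124.1 r in tool 11.2 -99.7 F tool 6.5 -4.81 Fz 16.69 q if pushed on:  1.524
```

Bearing is about 10 N on the heel piece. Hold briefly, release, then cross to the clip's other side.

Emit:
apply_moves(
  targets=[
    [[0,0,0],[0,0,0],0],
    [[0,0,0],[0,0,0],0],
    [[0,0,0],[0,0,-0.3],0],
    [[0,0,0],[0,0,-0.5],0],
    [[0,0,0],[0,0,-0.7],0],
    [[0,0,0],[0,0,-1.3],0],
    [[0,0,0],[-1.9,2,0],0],
    [[0,0,0],[-1.9,2,0],0],
    [[0,0,0],[0,0,0],0],
    [[0,0,0],[0,0,0],0],
  ],
)

```text
time: 15.3
tcp_pos: [0.61, -0.0787, 0.1162]
eef_rot: [-3.141, -0.0, 2.166]
force: [0.6, 0.1, -1.0]
grip_width: 0.0001
gripper_force: 0.0
```

```bash
python3 st.py; python3 pic.py 7
```

```text
t 15.3 tcp [610.  -78.7 116.2] yaw 124.1 r in tool -26.7 -60.1 F tool -0.28 0.53 Fz -0.98 q if pushed on:  1.523
```

View pics/p7.png

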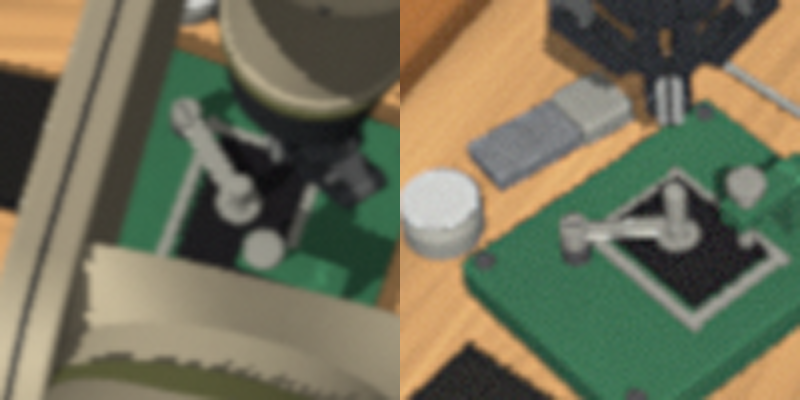

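The punch is back up (cap at (745,185)) and the clip still at its stop. Going down on its far side and swinging it back.

Emit:
apply_moves(
  targets=[
    [[0,0,0],[0,0,1.5],0],
    [[0,0,0],[0,0,1.5],0],
    [[0,0,0],[0,0,1.2],0],
    [[0,0,0],[0,0,0.8],0],
    [[0,0,0],[0,0,0],0],
    [[0,0,0],[0.3,0,0],0],
    [[0,0,0],[0.3,0,0],0],
    [[0,0,0],[0.2,0,0],0],
    [[0,0,0],[0.1,0,0],0],
    [[0,0,0],[0.05,0,0],0],
  ],
)

```text
time: 16.4
tcp_pos: [0.6049, -0.0705, 0.0666]
eef_rot: [3.141, 0.0, 2.166]
force: [-0.4, -0.5, 0.9]
grip_width: -0.0001
gripper_force: 0.0
```

```bash
python3 st.py
```

```text
t 16.4 tcp [604.9 -70.5  66.6] yaw 124.1 r in tool -17.0 -59.8 F tool -0.19 -0.61 Fz 0.93 q if pushed on:  1.524
```

Emit:
apply_moves(
  targets=[
    [[0,0,1],[0.105,-0.03,0],0],
    [[0,0,1],[0.105,-0.03,0],0],
    [[0,0,1],[0.105,-0.03,0],0],
  ],
)

```text
time: 16.7
tcp_pos: [0.6025, -0.0688, 0.0664]
eef_rot: [3.141, 0.001, 2.112]
force: [1.5, -1.4, -0.7]
grip_width: -0.0003
gripper_force: 1.1
```

```bash
python3 st.py
```

```text
t 16.7 tcp [602.5 -68.8  66.4] yaw 121.0 r in tool -17.5 -59.9 F tool -1.92 0.57 Fz -0.66 q if pushed on:  1.469
```

Contact made. Swinging on.

Emit:
apply_moves(
  targets=[
    [[0,0,1.5],[0.157,-0.045,0],0],
    [[0,0,1.5],[0.157,-0.045,0],0],
    [[0,0,1.5],[0.157,-0.045,0],0],
    [[0,0,1.5],[0.157,-0.045,0],0],
    [[0,0,1.5],[0.157,-0.045,0],0],
    [[0,0,1.5],[0.157,-0.045,0],0],
    [[0,0,1.5],[0.157,-0.045,0],0],
  ],
)

```text
time: 17.4
tcp_pos: [0.5945, -0.0601, 0.0663]
eef_rot: [3.141, 0.0, 1.928]
force: [2.2, -1.0, 0.9]
grip_width: 0.0
gripper_force: 1.2
```

```bash
python3 st.py
```

```text
t 17.4 tcp [594.5 -60.1  66.3] yaw 110.5 r in tool -17.2 -60.2 F tool -1.7 1.72 Fz 0.93 q if pushed on:  1.286
```

Emit:
apply_moves(
  targets=[
    [[0,0,1.5],[0.157,-0.045,0],0],
    [[0,0,1.5],[0.157,-0.045,0],0],
    [[0,0,1.5],[0.157,-0.045,0],0],
    [[0,0,1.5],[0.157,-0.045,0],0],
    [[0,0,1.5],[0.157,-0.045,0],0],
    [[0,0,1.5],[0.157,-0.045,0],0],
    [[0,0,1.5],[0.157,-0.045,0],0],
  ],
)

```text
time: 18.1
tcp_pos: [0.5883, -0.0503, 0.0662]
eef_rot: [-3.141, 0.0, 1.745]
force: [2.4, -2.2, 1.3]
grip_width: 0.0002
gripper_force: 1.3
```

```bash
python3 st.py
```

```text
t 18.1 tcp [588.3 -50.3  66.2] yaw 100.0 r in tool -17.2 -60.5 F tool -2.63 1.99 Fz 1.34 q if pushed on:  1.102
```

Emit:
apply_moves(
  targets=[
    [[0,0,1.5],[0.157,-0.04,0],0],
    [[0,0,1.5],[0.157,-0.04,0],0],
    [[0,0,1.5],[0.157,-0.04,0],0],
    [[0,0,1.5],[0.157,-0.04,0],0],
    [[0,0,1.5],[0.157,-0.04,0],0],
    [[0,0,1.5],[0.157,-0.04,0],0],
    [[0,0,1.5],[0.157,-0.04,0],0],
  ],
)

```text
time: 18.8
tcp_pos: [0.5841, -0.0394, 0.0658]
eef_rot: [-3.141, -0.0, 1.562]
force: [-0.5, -0.8, -1.5]
grip_width: 0.0002
gripper_force: 0.7
```

```bash
python3 st.py
```

```text
t 18.8 tcp [584.1 -39.4  65.8] yaw 89.5 r in tool -17.1 -60.7 F tool -0.85 -0.46 Fz -1.54 q if pushed on:  0.919
```

Emit:
apply_moves(
  targets=[
    [[0,0,1.5],[0.157,-0.04,0],0],
    [[0,0,1.5],[0.157,-0.04,0],0],
    [[0,0,1.5],[0.157,-0.04,0],0],
    [[0,0,1.5],[0.157,-0.04,0],0],
    [[0,0,1.5],[0.157,-0.04,0],0],
    [[0,0,1.5],[0.157,-0.04,0],0],
    [[0,0,1.5],[0.157,-0.04,0],0],
  ],
)

```text
time: 19.5
tcp_pos: [0.5827, -0.0284, 0.0662]
eef_rot: [-3.141, -0.0, 1.378]
force: [-1.4, -1.1, 0.0]
grip_width: 0.0
gripper_force: 0.6
```

```bash
python3 st.py
```

```text
t 19.5 tcp [582.7 -28.4  66.2] yaw 79.0 r in tool -17.3 -60.0 F tool -1.34 -1.19 Fz 0.04 q if pushed on:  0.736
```

Emit:
apply_moves(
  targets=[
    [[0,0,2],[0.21,-0.055,0],0],
    [[0,0,2],[0.21,-0.055,0],0],
    [[0,0,2],[0.21,-0.055,0],0],
    [[0,0,2],[0.21,-0.055,0],0],
    [[0,0,2],[0.21,-0.055,0],0],
    [[0,0,2],[0.21,-0.055,0],0],
    [[0,0,2],[0.21,-0.055,0],0],
    [[0,0,2],[0.21,-0.055,0],0],
    [[0,0,2],[0.21,-0.055,0],0],
  ],
)

```text
time: 20.4
tcp_pos: [0.584, -0.0089, 0.0662]
eef_rot: [-3.141, 0.0, 1.064]
force: [-0.8, -1.3, -0.7]
grip_width: 0.0006
gripper_force: 0.6
```

```bash
python3 st.py
```

```text
t 20.4 tcp [584.   -8.9  66.2] yaw 60.9 r in tool -17.4 -60.0 F tool -1.56 -0.1 Fz -0.72 q if pushed on:  0.421
```

Emit:
apply_moves(
  targets=[
    [[0,0,2],[0.21,-0.055,0],0],
    [[0,0,2],[0.21,-0.055,0],0],
    [[0,0,2],[0.21,-0.055,0],0],
    [[0,0,2],[0.21,-0.055,0],0],
    [[0,0,2],[0.21,-0.055,0],0],
    [[0,0,2],[0.21,-0.055,0],0],
    [[0,0,2],[0.21,-0.055,0],0],
  ],
)

```text
time: 21.1
tcp_pos: [0.5893, 0.0054, 0.0662]
eef_rot: [-3.141, 0.0, 0.819]
force: [-1.3, -0.4, 0.0]
grip_width: -0.0
gripper_force: 0.6
```

```bash
python3 st.py
```

```text
t 21.1 tcp [589.3   5.4  66.2] yaw 46.9 r in tool -17.3 -60.0 F tool -1.19 -0.67 Fz 0.0 q if pushed on:  0.177
```

Emit:
apply_moves(
  targets=[
    [[0,0,1],[0.105,-0.028,0],0],
    [[0,0,1],[0.105,-0.028,0],0],
    [[0,0,1],[0.105,-0.028,0],0],
    [[0,0,1],[0.105,-0.028,0],0],
    [[0,0,1],[0.105,-0.028,0],0],
  ],
)

```text
time: 21.6
tcp_pos: [0.5922, 0.0098, 0.0662]
eef_rot: [-3.142, -0.0, 0.733]
force: [-1.2, -0.0, 0.1]
grip_width: -0.0
gripper_force: 0.6
```

Emit:
apply_moves(
  targets=[
    [[0,0,0.7],[0.07,-0.02,0],0],
    [[0,0,0.7],[0.07,-0.02,0],0],
  ],
)

```text
time: 21.8
tcp_pos: [0.5929, 0.011, 0.0662]
eef_rot: [-3.142, -0.0, 0.709]
force: [-1.3, 0.1, 0.5]
grip_width: -0.0003
gripper_force: 0.6
```

Emit:
apply_moves(
  targets=[
    [[0,0,0],[-0.3,0,0],0],
    [[0,0,0],[-0.7,0,0],0],
    [[0,0,0],[-0.9,0,0],0],
    [[0,0,0],[0,0,-2.5],0],
    [[0,0,0],[0,0,-3.5],0],
    [[0,0,0],[0,0,-3.5],0],
    [[0,0,0],[-2,2,-3],0],
    [[0,0,0],[-3,3,-2],0],
    [[0,0,0],[-3,3,0],0],
    [[0,0,0],[-3,3,0],0],
  ],
)

```text
time: 22.8
tcp_pos: [0.5666, -0.1585, 0.2128]
eef_rot: [3.139, -0.001, 0.711]
force: [-0.1, 1.3, 0.1]
grip_width: -0.0001
gripper_force: 0.0
```

Emit:
apply_moves(
  targets=[
    [[0,0,0],[-3,3,0],0],
    [[0,0,0],[-3,3,0],0],
    [[0,0,0],[-2,3,0],0],
    [[0,0,0],[-1,3,0],0],
    [[0,0,0],[0,3,0],0],
    [[0,0,0],[0,3,0],0],
    [[0,0,0],[0,3,0],0],
    [[0,0,0],[0,0,0],0],
    [[0,0,0],[0,0,0],0],
  ],
)

```text
time: 23.7
tcp_pos: [0.6347, -0.3749, 0.2101]
eef_rot: [-3.14, 0.0, 0.709]
force: [-0.4, 0.9, 0.6]
grip_width: 0.0004
gripper_force: 0.0
```

```bash
python3 st.py; python3 pic.py 8
```

```text
t 23.7 tcp [ 634.7 -374.9  210.1] yaw 40.6 r in tool -237.0 260.4 F tool 0.3 -0.91 Fz 0.64 q if pushed on:  0.067
```

View pics/p8.png

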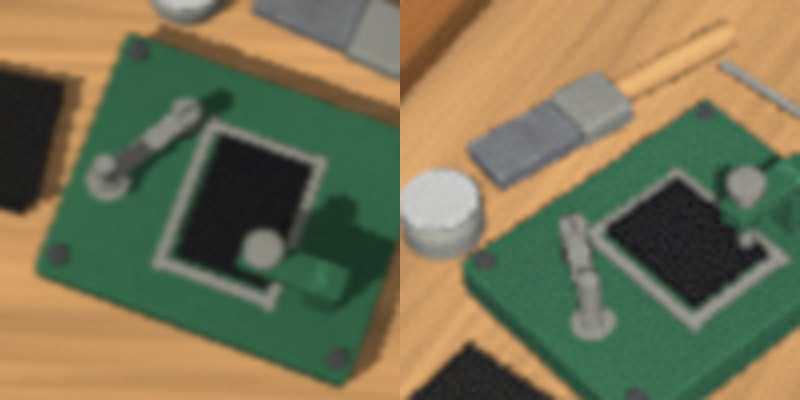

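The clip is swung clear (foot at (108,178) in the top crop), the heel piece lies flat in its nest at (250,205), the punch is up at (263,248), and the bystanders are where they were. The robot touches nothing, so I hand the job in.

```bash
python3 -c "
from rig import *
print(finish_job())"
```

```text
the job is handed in; nothing more can be done
None
```

I marked the heel piece and handed the job in at about 24 s: the clip met its stop at about 1.5 rad (about 10 N read), the punch bore on the piece with about 10 N (worked out from the wrist force) and sprang back, and the clip is swung back clear. The last pictures show the piece in its nest and nothing disturbed in the area they cover, which leaves out most of the screwdriver; the hand-in gave no verdict.

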